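# Seal the brake-pad canister

## Task

Close the grey brake-pad canister: pick up its lid by the black handle, set it on the canister with the yellow tongue dropped into the notch in the rim, and let go. Then go round the lid's edge and push each of the six blue sealing tabs fully down. Leave the other things on the cart where they are.

Things in the scene. Friction and masses are not known exactly. Their poses are not given: they have to be found in the camera images.
- canister: round grey parts canister, open at the top, fixed to the cart: outside diameter 142 mm, bore 122 mm, wall 10 mm, rim 75 mm above the cart; brake pads stand inside up to 45 mm. Origin under its centre, z up; its x axis points at the notch
- rim (a point): centre of the canister's mouth at rim height (75 mm)
- notch (a point): the notch in the canister's rim, in the middle of the wall (66 mm from the axis) at rim height: open at the top, 15 mm wide, 17 mm deep, right through the wall, with a yellow stripe below it on the outside
- lid: loose round lid, about 0.3 kg, lying upright on the cart at the start. Origin: centre of its underside, z up, x axis towards its yellow tongue. Plug from 0 to 14 mm above the origin, diameter 116 mm (lowest 4 mm: 108), enters the bore; middle deck top at 24 mm, diameter 92 mm. Fitted, its origin is 61 mm above the cart and the x axes of lid and canister agree
- handle (a point): middle of the top of the lid's black handle bar, 64 mm above the lid's origin; the bar stands on the deck (24 to 64 mm), 50 mm long along the lid's x, 16 mm wide along its y
- flange (a point): centre of the underside of the lid's white flange (diameter 140 mm, 4 mm thick), 14 mm above the lid's origin; rests on the rim when fitted
- tongue (a point): yellow tongue of the lid, 66 mm from its axis along +x, at the flange's underside. 10 mm wide, 54 to 76 mm from the axis, hanging 10 mm below the flange (14 down to 4 mm above the lid's origin), lower edge rounded. Landing on the rim instead of in the notch, it keeps the lid up to 10 mm too high; turn the lid a little until it drops
- tab1 (a joint): how far the blue edge tab at 30 degrees anticlockwise (from above) from the tongue is pressed: 0 = up, 0.006 m = fully down. Tab 50 degrees wide, 48 to 76 mm from the lid's axis, best pressed near 62 mm; its top is 31 mm above the lid's origin when up, 25 mm when down. Slides straight down, takes about 6 N to move, then a hard stop; stays where it is left
- tab2 (a joint): how far the blue edge tab at 90 degrees anticlockwise (from above) from the tongue is pressed: 0 = up, 0.006 m = fully down. Tab 50 degrees wide, 48 to 76 mm from the lid's axis, best pressed near 62 mm; its top is 31 mm above the lid's origin when up, 25 mm when down. Slides straight down, takes about 6 N to move, then a hard stop; stays where it is left
- tab3 (a joint): how far the blue edge tab at 150 degrees anticlockwise (from above) from the tongue is pressed: 0 = up, 0.006 m = fully down. Tab 50 degrees wide, 48 to 76 mm from the lid's axis, best pressed near 62 mm; its top is 31 mm above the lid's origin when up, 25 mm when down. Slides straight down, takes about 6 N to move, then a hard stop; stays where it is left
- tab4 (a joint): how far the blue edge tab at 210 degrees anticlockwise (from above) from the tongue is pressed: 0 = up, 0.006 m = fully down. Tab 50 degrees wide, 48 to 76 mm from the lid's axis, best pressed near 62 mm; its top is 31 mm above the lid's origin when up, 25 mm when down. Slides straight down, takes about 6 N to move, then a hard stop; stays where it is left
- tab5 (a joint): how far the blue edge tab at 270 degrees anticlockwise (from above) from the tongue is pressed: 0 = up, 0.006 m = fully down. Tab 50 degrees wide, 48 to 76 mm from the lid's axis, best pressed near 62 mm; its top is 31 mm above the lid's origin when up, 25 mm when down. Slides straight down, takes about 6 N to move, then a hard stop; stays where it is left
- tab6 (a joint): how far the blue edge tab at 330 degrees anticlockwise (from above) from the tongue is pressed: 0 = up, 0.006 m = fully down. Tab 50 degrees wide, 48 to 76 mm from the lid's axis, best pressed near 62 mm; its top is 31 mm above the lid's origin when up, 25 mm when down. Slides straight down, takes about 6 N to move, then a hard stop; stays where it is left
- gauge: round pressure gauge, 52 mm across, 14 mm thick, with a short brass stem (bystander); origin under its centre
- brake_pad: loose brake pad, steel plate 55 x 120 mm with a grey lining, 16 mm thick in all (bystander); origin under its centre
- cleaner: red spray can with white cap and paper label, 66 mm across, 120 mm tall, standing (bystander); origin under its centre
- wrench: steel wrench lying flat (bystander); origin under its middle
Things that resemble listed ones, but are neither listed nor needed, are in the scene too. Of the things that look like the lid, the smaller one is meant.

How it is judged:
By the outcome, as a careful person would: the job done as asked, in the order asked, and still so for the second after the job is handed in, with the robot touching nothing.
It also fails if it takes over 58 s, if anything falls off the work surface, if the arm or the gripper's body presses on something with over 40 N, if the wrist force passes 120 N, or if a joint passes its speed limit or range.

## Robot

A 6-joint arm with a two-finger parallel gripper is mounted at the origin on the work surface. World frame = base frame: x ahead of the robot, y to its left, z up, the work surface at z = 0. Lengths are in m, angles in rad, forces in N, time in s.
With the tool pointing down it reaches from about 0.425 to 1.125 m from the base axis. Payload 14.9 kg.
Tool frame: the origin (TCP) lies between the finger pads; the fingertips stand 14 mm ahead of it and the grasp point (between the pads) lies 5 mm behind it (manip.nose_length is the z of the fingertips in the tool frame, in m); z points along the fingers, y is the line along which they close (so a half turn about z gives the same grasp; the last joint's range is limited). The gripper opens to 91 mm and grips with 3 to 60 N. Pads are 32 mm wide; open, the fingers measure 118 mm over their backs; the gripper's body (76 mm by 178 mm) begins 60 mm behind the grasp point.
Start: joints at [1.082, 0.379, 1.734, -0, 1.028, -0.033], TCP at [0.308, 0.629, 0.228] pointing down, gripper open.
Joint ranges: [-2.77, 2.77], [-0.74, 2.19], [0, 2.66], [-1.06, 4.2], [0.31, 2.87], [-3.08, 3.08]. Speed limits (rad/s): [1.89, 1.89, 2.39, 3.14, 3.14, 3.14].

## Interface

Orientations are given as a unit quaternion [w, x, y, z].
In Python, from workcell import status, eyes, manip gives the robot as it stands.
- The arm moves only by the tool move_arm, never from a script. Its argument "motion" is a list of rows, each a list of 3 entries, a list of its own where there are three numbers: the opening in per cent of the stroke, from 0 (shut) to 100 (fully open), then the shift along the tool's x, y, z in units of 0.2 m (1.0 is 0.2 m), then the turn about the tool's z in units of pi/2 rad (1.0 is pi/2 rad). In form: [[fingers, [tx, ty, tz], spin], ...]. A call has exactly 5 rows; each row is the pose to reach, as a shift and turn from the pose commanded when the call began, along the tool's axes at that moment; what a row does not reach only later rows make up. A row lasts 1/10 s, in which the tool goes at most 50 mm and 8.59 degrees, less where a joint would pass 70% of its speed; a pose out of reach is approached as far as the arm can. A call with a number of a shift or a turn outside -1 to 1 is refused whole. A call with a gripper value outside its range is refused whole. The fingers move at their own pace and stop on an object; "squeeze" is the grip in N (left out, the last holds). Time passes only in rows, so rows that repeat a pose let the fingers close, or fill a call up. It gives the time, the measured TCP pose, the force, the opening and the grip force at its end, in the units of the state.
- status.get_state(): the state, without advancing time (a new reading comes with each control period).
- eyes.read_camera(name): name is "scene" or "top" or "wrist"; returns a dict with "image" (384x512x3 uint8, blue, green, red), "fx", "fy", "cx", "cy" (pixels), "world_from_camera" (4x4, takes a point from camera to world coordinates); the wrist camera has in their place "hand_eye" (4x4, takes a point from camera to tool coordinates, whose origin is the TCP and whose axes are the flange's). Camera axes: x right, y up, looking along -z (the intrinsics and any distortion apply to the point x, -y, -z); pixel columns grow to the right and rows downward; lengths in m; the calibration is good to about 2 mm. The wrist camera is an equidistant fisheye: a pixel r from the principal point sees the ray r / f radians off the axis. A picture is of the moment at which its call begins: read the wrist's pose just before it. There is no depth.
- manip.sign_off(): hands the job in; it is judged then, once.
The state is a dict: "clock": time; "q": joint angles; "qvel": joint speeds; "tau": joint torques, N m; "ee_pos": TCP position; "eef_rot": TCP orientation; "contact_force": force on the tool from outside, world axes, zero at the start; "torque": the same for the moment, N m; "grip_width": finger opening in m; "finger_force": force on a finger pad.
Only numpy, scipy, OpenCV 4.12 (cv2) and the standard library are available. Lean on these libraries where they do the work, as an engineer would, in place of code of your own. Each camera call takes 0.05 s, during which the arm holds its last target. There are 200 camera calls.

## Working session

There is one attempt and no reset: what is moved stays moved. The work goes in short steps, Python scripts to look and compute and a tool call to move; the robot and the scene stay as the last step left them, time stands still between calls to the robot, and variables do not carry over. Pictures are saved under pics/ and viewed, at most 10 in all, crops included, and the job is handed in when it is done.

Besides the shell and the picture viewer there is one more tool, called as a command line: name --argument value ..., lists and objects as JSON in quotes. move_arm: Moves the arm, as the interface text tells. Shifts and turns lie within -1 to 1; 1 stands for 0.2 m of shift or pi/2 rad of turn. Its arguments: {"type":"object","properties":{"motion":{"type":"array","items":{"type":"array"}},"squeeze":{"type":"number"}},"required":["motion"]}

```bash
mkdir -p pics; ls
cat > h.py <<'E'
import numpy as np, cv2
from workcell import status, eyes, manip
from scipy.spatial.transform import Rotation as R
def snap(n,f):
    c=eyes.read_camera(n); cv2.imwrite('pics/'+f,c['image']); return c
def ray(c,u,v,T=None):
    M=np.array(c['world_from_camera']) if T is None else T
    x=(u-c['cx'])/c['fx']; y=(v-c['cy'])/c['fy']
    if T is None: d=np.array([x,-y,-1.])
    else:
        r=np.hypot(x,y); s=np.sin(r)/max(r,1e-9); d=np.array([x*s,-y*s,-np.cos(r)])
    return M[:3,3],M[:3,:3]@d
def onplane(c,u,v,z,T=None):
    o,d=ray(c,u,v,T); return o+d*(z-o[2])/d[2]
def wristT(s,c):
    T=np.eye(4); q=s['eef_rot']; T[:3,:3]=R.from_quat([q[1],q[2],q[3],q[0]]).as_matrix(); T[:3,3]=s['ee_pos']
    return T@np.array(c['hand_eye'])
E
python3 - <<'E'
from h import *
s=status.get_state(); print(s)
for n in ['scene','top']:
    c=snap(n,n+'0.png'); print(n,c['fx'],c['cx'],c['cy'],np.round(c['world_from_camera'],3).tolist())
a=cv2.imread('pics/scene0.png');b=cv2.imread('pics/top0.png')
E
```

```text
pics
{'clock': 0.0, 'q': array([ 1.08168558e+00,  3.79393586e-01,  1.73478725e+00, -1.09562038e-05,
        1.02851304e+00, -3.32935807e-02]), 'qvel': array([ 0.00046571, -0.00160441,  0.00021846, -0.00115522,  0.00121479,
        0.00012275]), 'tau': array([-2.35513515e-03, -7.63706803e+01, -4.34379458e+01,  6.50967797e-02,
        4.23902739e-02, -1.26620475e-04]), 'ee_pos': array([0.30795789, 0.62818633, 0.22729552]), 'eef_rot': array([-1.37660139e-04,  2.25937895e-01,  9.74141552e-01, -5.33148309e-04]), 'contact_force': array([ 0.19578483, -0.29715369, -0.41461066]), 'torque': array([0.0343604 , 0.02773065, 0.02020749]), 'finger_force': 0.0, 'grip_width': 0.09102773740749934}
scene 478.64318625699457 255.05001982457048 192.21596192910815 [[0.419, -0.774, 0.476, 1.092], [0.908, 0.357, -0.218, -0.29], [-0.001, 0.523, 0.852, 1.15], [0.0, 0.0, 0.0, 1.0]]
top 458.64153390258844 250.8879754639726 192.37164320343612 [[-0.004, 0.996, -0.088, 0.368], [-1.0, -0.005, -0.014, -0.008], [-0.015, 0.088, 0.996, 1.323], [0.0, 0.0, 0.0, 1.0]]
```

View pics/top0.png

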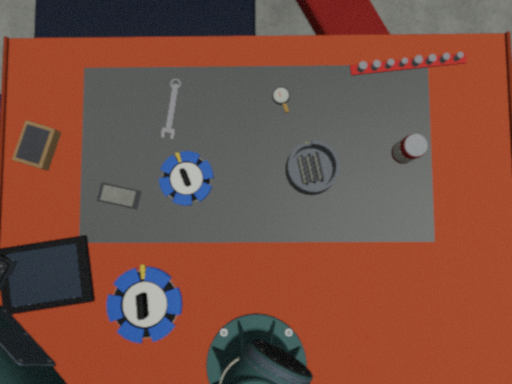

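View pics/scene0.png

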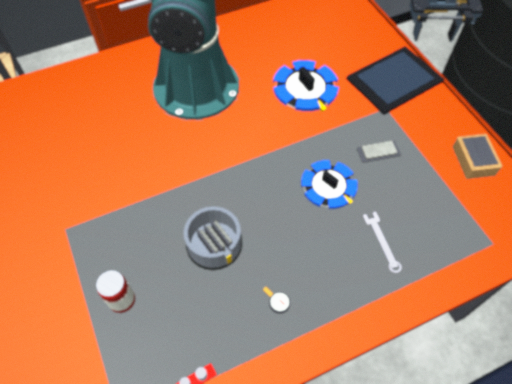

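The top view shows two lid-like things: the smaller at (186,178) on the mat and the larger at (144,304) on the orange. I choose the smaller. The canister is at (311,168) with its yellow stripe near (308,143). I'll measure both and view one close crop as a check.

```bash
cat > m.py <<'E'
from h import *
def blobs(im,lo,hi,amin):
    m=cv2.inRange(cv2.cvtColor(im,cv2.COLOR_BGR2HSV),lo,hi)
    n,l,st,ce=cv2.connectedComponentsWithStats(m)
    return m,[(st[i].tolist(),ce[i]) for i in range(1,n) if st[i][4]>=amin]
E
python3 - <<'E'
from m import *
top=eyes.read_camera('top'); sc=eyes.read_camera('scene')
for n,c,boxes in (('top',top,{'lid':(155,145,220,212),'big':(100,260,190,348)}),('scene',sc,{'lid':(295,155,365,215),'big':(265,55,345,115)})):
    im=c['image']; hsv=cv2.cvtColor(im,cv2.COLOR_BGR2HSV)
    for k,(x0,y0,x1,y1) in boxes.items():
        m=np.zeros(im.shape[:2],np.uint8); m[y0:y1,x0:x1]=cv2.inRange(hsv,(100,130,80),(125,255,255))[y0:y1,x0:x1]
        p=cv2.findNonZero(m); h=cv2.convexHull(p)[:,0].astype(float)
        P=np.array([onplane(c,u,v,.028)[:2] for u,v in h]).astype(np.float32)
        (ct,ax,_)=cv2.fitEllipse(P); print(n,k,'centre',ct,'diam',ax)
        m[:]=0; m[y0:y1,x0:x1]=cv2.inRange(hsv,(20,110,100),(35,255,255))[y0:y1,x0:x1]
        q=cv2.findNonZero(m)
        if q is not None:
            q=q[:,0].mean(0); t=onplane(c,*q,.018)[:2]; print('  tongue px',q,t,np.linalg.norm(t-ct),np.degrees(np.arctan2(*(t-ct)[::-1])))
        m[:]=0; r=4; cx,cy=(x0+x1)//2,(y0+y1)//2
        m[cy-20:cy+20,cx-20:cx+20]=(im.max(2)<60)[cy-20:cy+20,cx-20:cx+20]*255
        p=cv2.findNonZero(m)
        if p is not None: print('  dark rect',cv2.minAreaRect(p), onplane(c,*p[:,0].mean(0),.05)[:2])
# canister
for n,c,(x0,y0,x1,y1) in (('top',top,(280,135,345,200)),('scene',sc,(175,200,250,275))):
    hsv=cv2.cvtColor(c['image'],cv2.COLOR_BGR2HSV); m=np.zeros((384,512),np.uint8)
    m[y0:y1,x0:x1]=cv2.inRange(hsv,(20,80,80),(35,255,255))[y0:y1,x0:x1]
    q=cv2.findNonZero(m)[:,0].mean(0); print(n,'stripe px',q,onplane(c,*q,.055)[:2])
im=np.hstack([cv2.resize(top['image'][130:205,150:350],(800,300),interpolation=3)])
im2=cv2.resize(sc['image'][195:280,165:255],None,fx=3,fy=3,interpolation=3)
o=np.zeros((300+255,800,3),np.uint8); o[:300]=im; o[300:,:270]=im2
im3=cv2.resize(sc['image'][150:220,290:370],None,fx=3.5,fy=3.5,interpolation=3); o[300:300+245,280:560]=im3
cv2.imwrite('pics/crop1.png',o)
E
```

```text
top lid centre (0.5254390239715576, 0.19678987562656403) diam (0.1531497836112976, 0.15410736203193665)
  tongue px [177.77777778 156.37037037] [0.58851212 0.22164352] 0.06779320751645769 21.506679365758593
  dark rect ((186.68350219726562, 181.44497680664062), (34.00283432006836, 37.834144592285156), 73.3007583618164) [0.51969478 0.19275866]
top big centre (0.17161649465560913, 0.3103238642215729) diam (0.20374108850955963, 0.2067476063966751)
  tongue px [141.88333333 270.9       ] [0.26212128 0.320084  ] 0.09102953425013531 6.155056306900585
  dark rect ((143.30694580078125, 303.1549377441406), (18.56455421447754, 47.02340316772461), 35.311214447021484) [0.17031948 0.3110447 ]
scene lid centre (0.5241063833236694, 0.1964004784822464) diam (0.15627633035182953, 0.15986788272857666)
  tongue px [348.85714286 199.25      ] [0.58865248 0.22463385] 0.07045085034930962 23.625242030968728
  dark rect ((330.3160095214844, 187.26885986328125), (28.97262954711914, 11.901800155639648), 87.51044464111328) [0.52718125 0.19409666]
scene big centre (0.164696604013443, 0.3121911883354187) diam (0.20450611412525177, 0.2109968215227127)
  tongue px [321.87234043 105.42553191] [0.25850416 0.32253457] 0.09437607041549932 6.292115245987302
  dark rect ((303.4531555175781, 87.44318389892578), (14.93115234375, 35.63450241088867), 13.626993179321289) [0.16277745 0.31274878]Traceback (most recent call last):
  File "<stdin>", line 22, in <module>
TypeError: 'NoneType' object is not subscriptable
```

Run:
```python
from m import *
top=eyes.read_camera('top'); sc=eyes.read_camera('scene')
print('can',onplane(top,311,168,.075),'stripe scene(229,257)',onplane(sc,229,257,.06),'stripe top',onplane(top,308,143,.075))
w=eyes.read_camera('wrist'); print(w['fx'],w['cx'],w['cy'],np.round(w['hand_eye'],3).tolist())
o=np.zeros((600,800,3),np.uint8); o[:300]=cv2.resize(top['image'][130:205,150:350],(800,300),interpolation=3)
o[300:555,:270]=cv2.resize(sc['image'][195:280,165:255],None,fx=3,fy=3,interpolation=3)
o[300:545,280:560]=cv2.resize(sc['image'][150:220,290:370],None,fx=3.5,fy=3.5,interpolation=3)
cv2.imwrite('pics/crop1.png',o)
```

```text
can [ 0.54423542 -0.15464096  0.075     ] stripe scene(229,257) [ 0.62667703 -0.1477519   0.06      ] stripe top [ 0.61371443 -0.14748232  0.075     ]
297.3186396354542 253.9763212637279 193.93561137444627 [[-0.0, 0.965, 0.261, 0.073], [1.0, 0.001, -0.002, -0.001], [-0.002, 0.261, -0.965, -0.156], [0.0, 0.0, 0.0, 1.0]]
```

View pics/crop1.png

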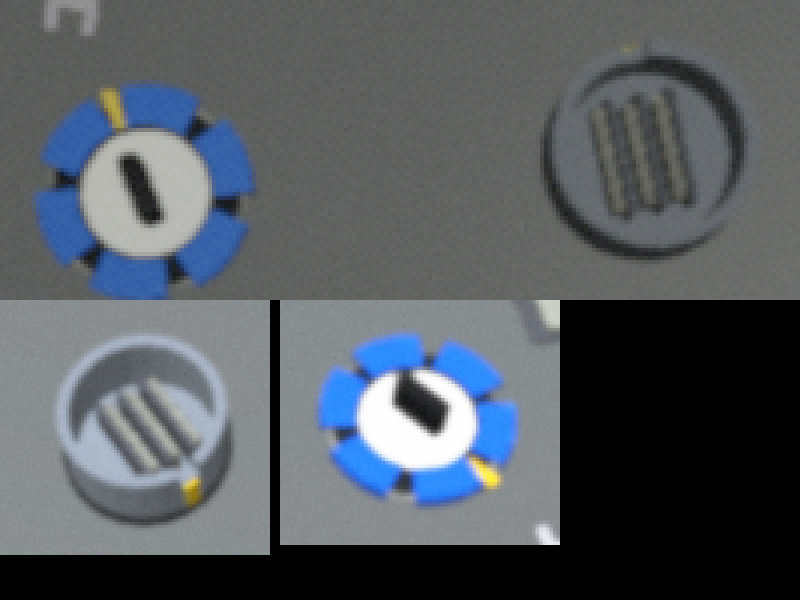

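The crop confirms the smaller lid: 153 mm diameter, tongue at crop (112,105), handle along the tongue axis. The canister's yellow stripe and notch are on its far side, at crop (630,48). Next I move to a point between the two for one wrist view of both.

move_arm --motion '[[100,[-0.18,-0.17,-0.01],0.095],[100,[-0.36,-0.34,-0.02],0.19],[100,[-0.54,-0.51,-0.03],0.285],[100,[-0.72,-0.68,-0.04],0.38],[100,[-0.9,-0.86,-0.05],0.475]]'

```text
clock: 0.85
ee_pos: [0.3941, 0.394, 0.2381]
eef_rot: [0.0, 0.568, 0.823, 0.0]
contact_force: [1.3, -0.1, 0.2]
grip_width: 0.091
finger_force: 0.0
```

```bash
cat > plan.py <<'E'
from h import *
import sys
def plan(x,y,z,yaw,s=None):
    s=s or status.get_state(); q=s['eef_rot']; r=R.from_quat([q[1],q[2],q[3],q[0]]).as_matrix()
    d=r.T@(np.array([x,y,z])-s['ee_pos']); y0=np.degrees(np.arctan2(r[1,0],r[0,0]))
    print('t',round(s['clock'],2),'pos',np.round(s['ee_pos'],4),'yaw',round(y0,2),'F',np.round(s['contact_force'],1),'tilt',np.round(r[2],3),'grip',round(s['grip_width'],4),round(float(s['finger_force']),1))
    print('units',np.round(d/.2,3),'spin',round(-((yaw-y0+180)%360-180)/90,3),'dist',round(np.linalg.norm(d),3))
if __name__=='__main__': plan(*map(float,sys.argv[1:5]))
E
python3 plan.py .53 .02 .26 22.5
```

```text
t 0.85 pos [0.3941 0.394  0.2381] yaw 110.8 F [ 1.3 -0.1  0.2] tilt [ 0.  0. -1.] grip 0.091 0.0
units [-1.989 -0.029 -0.11 ] spin 0.981 dist 0.399
```

move_arm --motion '[[100,[-0.24,0,-0.02],0.095],[100,[-0.48,0,-0.03],0.19],[100,[-0.72,-0.01,-0.04],0.285],[100,[-0.86,-0.01,-0.05],0.38],[100,[-1.0,-0.01,-0.06],0.475]]'

```text
clock: 1.35
ee_pos: [0.4644, 0.2069, 0.2502]
eef_rot: [0.0, 0.829, 0.559, 0.0]
contact_force: [0.4, 1.1, 0.1]
grip_width: 0.0908
finger_force: 0.0
```

```bash
python3 plan.py .53 .02 .26 22.5
```

```text
t 1.35 pos [0.4644 0.2069 0.2502] yaw 67.98 F [0.4 1.1 0.1] tilt [ 0.  0. -1.] grip 0.0908 0.0
units [-0.743  0.654 -0.049] spin 0.505 dist 0.198
```

move_arm --motion '[[100,[-0.17,0.15,-0.02],0.095],[100,[-0.34,0.3,-0.04],0.19],[100,[-0.52,0.46,-0.05],0.285],[100,[-0.68,0.6,-0.05],0.38],[100,[-0.72,0.64,-0.05],0.48]]'

```text
clock: 1.85
ee_pos: [0.5309, 0.0243, 0.2602]
eef_rot: [0.0, 0.976, 0.217, 0.0]
contact_force: [0.1, 0.4, 0.1]
grip_width: 0.0913
finger_force: 0.0
```

Run:
```python
from m import *
import pickle
s=status.get_state(); w=snap('wrist','w1.png'); T=wristT(s,w); pickle.dump((s,w),open('w1.pkl','wb'))
print(s['ee_pos'],np.abs(s['qvel']).max())
hsv=cv2.cvtColor(w['image'],cv2.COLOR_BGR2HSV)
b=cv2.inRange(hsv,(100,130,60),(125,255,255)); n,l,st,ce=cv2.connectedComponentsWithStats(b)
for i in range(1,n):
    if st[i][4]>60: print('blue',st[i].tolist(),onplane(w,*ce[i],.031,T)[:2])
b=cv2.inRange(hsv,(18,110,80),(35,255,255)); n,l,st,ce=cv2.connectedComponentsWithStats(b)
for i in range(1,n):
    if st[i][4]>10: print('yel',st[i].tolist(),ce[i],onplane(w,*ce[i],.018,T)[:2],onplane(w,*ce[i],.055,T)[:2])
```

```text
[0.5309046  0.02428045 0.26019255] 1.346519615939592
blue [90, 67, 48, 76, 1468] [0.53773361 0.24664672]
blue [141, 67, 42, 36, 788] [0.58784996 0.18440065]
blue [167, 104, 27, 42, 885] [0.54846674 0.13739065]
blue [100, 141, 35, 37, 707] [0.46698264 0.20519748]
blue [139, 144, 40, 36, 801] [0.48855751 0.14810004]
blue [5, 231, 25, 14, 190] [0.24478017 0.37097292]
yel [138, 65, 11, 23, 140] [142.03571429  74.65714286] [0.58958774 0.22174865] [0.5903391  0.20619519]
yel [382, 72, 8, 20, 117] [385.31623932  81.41880342] [ 0.72722095 -0.08824986] [ 0.71518183 -0.07499463]
yel [383, 166, 18, 9, 54] [392.7037037  170.18518519] [ 0.61952438 -0.15931495] [ 0.61749368 -0.13945552]
yel [93, 239, 22, 46, 496] [101.63104839 261.38709677] [0.28748918 0.19022261] [0.31631507 0.17759892]
yel [394, 239, 22, 46, 453] [406.62030905 261.34437086] [ 0.50319518 -0.26997279] [ 0.51197515 -0.23982974]
yel [241, 284, 224, 34, 2637] [352.72734168 304.63594994] [ 0.39543849 -0.22494676] [ 0.41423247 -0.19898806]
yel [363, 364, 14, 20, 112] [370.49107143 372.45535714] [ 0.25342464 -0.37566595] [ 0.2854162  -0.33570066]
```

View pics/w1.png

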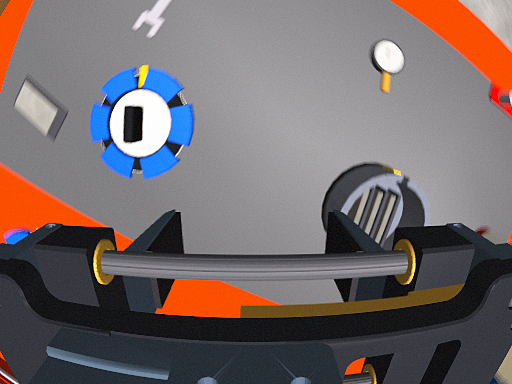

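The view has the lid at (141,122) with its tongue at (142,75), the canister at (380,205) partly behind a finger with its stripe at (393,170), and the arm was still moving. I'll back off a little and settle for a clean shot.

move_arm --motion '[[100,[-0.2,-0.04,0],0],[100,[-0.38,-0.08,0],0],[100,[-0.38,-0.08,0],0],[100,[-0.38,-0.08,0],0],[100,[-0.38,-0.08,0],0]]'

```text
clock: 2.4
ee_pos: [0.4552, 0.0095, 0.2603]
eef_rot: [0.0, 0.975, 0.222, 0.0]
contact_force: [1.1, 0.7, 0.8]
grip_width: 0.0913
finger_force: 0.0
```

Run:
```python
from m import *
s=status.get_state(); w=snap('wrist','w2.png'); T=wristT(s,w)
print(s['ee_pos'],np.abs(s['qvel']).max(), T[:3,3])
im=w['image'];hsv=cv2.cvtColor(im,cv2.COLOR_BGR2HSV)
b=cv2.inRange(hsv,(100,130,60),(125,255,255)); n,l,st,ce=cv2.connectedComponentsWithStats(b)
pts=[]
for i in range(1,n):
    g=onplane(w,*ce[i],.028,T)
    if st[i][4]>60: print('blue',st[i].tolist(),g[:2])
    if st[i][4]>60 and np.hypot(g[0]-.525,g[1]-.197)<.09: pts.append(np.argwhere(l==i)[:,::-1])
h=cv2.convexHull(np.vstack(pts).astype(np.int32))[:,0]
P=np.array([onplane(w,*p,.028,T)[:2] for p in h],np.float32); ct,ax,_=cv2.fitEllipse(P); print('lid',ct,ax)
b=cv2.inRange(hsv,(18,110,80),(35,255,255)); n,l,st,ce=cv2.connectedComponentsWithStats(b)
for i in range(1,n):
    if 10<st[i][4]<400:
        g=onplane(w,*ce[i],.018,T)[:2]; print('yel',st[i].tolist(),ce[i],g,np.degrees(np.arctan2(*(g-ct)[::-1])),np.linalg.norm(g-ct))
```

```text
[0.45523604 0.00945386 0.26026714] 0.010578585082116131 [0.52165823 0.04018002 0.41623765]
blue [156, 15, 42, 33, 769] [0.58487766 0.18676308]
blue [113, 16, 38, 34, 707] [0.56283103 0.24510081]
blue [180, 48, 28, 42, 876] [0.54627769 0.13890513]
blue [99, 51, 24, 39, 681] [0.50164336 0.2542195 ]
blue [108, 89, 38, 36, 736] [0.46297978 0.20570649]
blue [149, 89, 43, 36, 845] [0.48537064 0.14845778]
blue [2, 189, 30, 30, 628] [0.23367921 0.36279775]
blue [35, 196, 36, 30, 597] [0.25183003 0.28562483]
blue [0, 208, 11, 36, 272] [0.16118143 0.39212889]
blue [490, 362, 22, 22, 283] [ 0.24305684 -0.91503894]
lid (0.5240135788917542, 0.1971905678510666) (0.15561015903949738, 0.1576160341501236)
yel [152, 15, 10, 20, 109] [155.87155963  23.16513761] [0.58675591 0.22262044] 22.063034391267816 0.0676999124903695
yel [391, 26, 9, 18, 119] [395.02521008  34.54621849] [ 0.72600035 -0.08529189] -54.433646725563804 0.34726789832862914
yel [35, 189, 12, 21, 118] [ 39.24576271 196.44915254] [0.26310177 0.32125663] 154.56846556178954 0.28890718378380026
yel [363, 364, 14, 20, 112] [370.5        372.57142857] [ 0.18170727 -0.393396  ] -120.09675083520408 0.6826170976631393
```

View pics/w2.png

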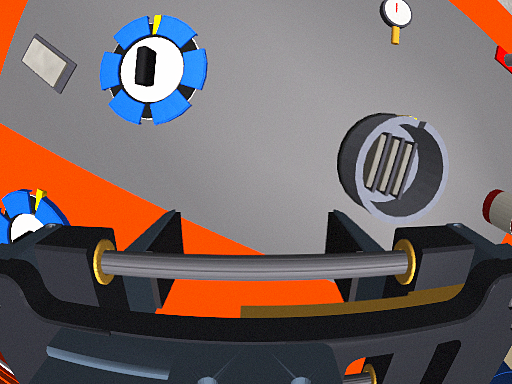

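The lid is at (153,70) with tongue (156,23) and yaw about 22.1°. The canister rim is clear at about (405,168), with the notch at about (421,126). Now the rim fit.

```bash
python3 - <<'E'
from m import *
from scipy.optimize import least_squares
s=status.get_state(); w=eyes.read_camera('wrist'); T=wristT(s,w)
im=w['image']; g=cv2.cvtColor(im,cv2.COLOR_BGR2GRAY).astype(np.float32)
c0=onplane(w,405,168,.075,T)[:2]; print('approx',c0)
# world->pixel via polar rectification: metric top-down patch at z=.075
Ti=np.linalg.inv(T)
def proj(P):
    p=P@Ti[:3,:3].T+Ti[:3,3]; x,y,z=p[:,0],-p[:,1],-p[:,2]
    r=np.hypot(x,y); th=np.arctan2(r,z); return w['cx']+w['fx']*th*x/r, w['cy']+w['fy']*th*y/r
ctr=c0.copy()
A=np.radians(np.arange(0,360,1.)); Rr=np.arange(.052,.080,.0004)
def polar(ctr):
    a,r=np.meshgrid(A,Rr,indexing='ij'); P=np.stack([ctr[0]+r*np.cos(a),ctr[1]+r*np.sin(a),np.full_like(a,.075)],-1).reshape(-1,3)
    u,v=proj(P); return cv2.remap(g,u.astype(np.float32).reshape(a.shape),v.astype(np.float32).reshape(a.shape),1)
for it in range(4):
    p=cv2.GaussianBlur(polar(ctr),(5,1),0); d=np.diff(p,axis=1)
    n=len(Rr)//2
    ro=Rr[n+d[:,n:].argmin(1)]   # outer edge bright->dark
    X=np.stack([ctr[0]+ro*np.cos(A),ctr[1]+ro*np.sin(A)],1)
    f=least_squares(lambda q:np.hypot(X[:,0]-q[0],X[:,1]-q[1])-q[2],[*ctr,.071],loss='soft_l1',f_scale=.001)
    ctr=f.x[:2]; print(f.x,np.median(np.abs(f.fun)))
p=polar(ctr); k=(Rr>.063)&(Rr<.0695); m=p[:,k].mean(1)
print(np.round(m[[i%360 for i in range(-40,60,2)]]).astype(int).tolist()); print('min angles',np.argsort(m)[:15])
E
python3 plan.py .524 .197 .15 22.1
```

```text
approx [ 0.553018   -0.15729804]
[ 0.55014795 -0.15997059  0.07045939] 0.00043641486386462175
[ 0.54943963 -0.16040603  0.07084586] 0.00037367332356708777
[ 0.54941618 -0.16040752  0.07082584] 0.00040708303234718995
[ 0.54937893 -0.16041028  0.07084736] 0.00041863000693553865
[171, 174, 174, 175, 171, 171, 169, 169, 173, 173, 173, 173, 171, 170, 170, 171, 174, 173, 173, 172, 171, 175, 131, 59, 68, 69, 106, 172, 170, 178, 176, 173, 172, 171, 172, 170, 169, 170, 173, 175, 174, 173, 170, 171, 169, 172, 174, 174, 172, 173]
min angles [  6   7   8  10   9  11   5  12   4  13 197 257 198  48 256]
t 2.5 pos [0.4552 0.0094 0.26  ] yaw 25.65 F [0.7 0.2 1.1] tilt [ 0.  0. -1.] grip 0.0912 0.0
units [ 0.716 -0.697  0.55 ] spin 0.039 dist 0.228
```

move_arm --motion '[[80,[0.17,-0.17,0.13],0.039],[65,[0.34,-0.34,0.26],0.039],[50,[0.51,-0.51,0.39],0.039],[50,[0.68,-0.66,0.52],0.039],[50,[0.716,-0.697,0.55],0.039]]'

```text
clock: 3.0
ee_pos: [0.524, 0.1996, 0.1477]
eef_rot: [0.0, 0.981, 0.193, -0.001]
contact_force: [-0.3, -0.6, 1.0]
grip_width: 0.0546
finger_force: 0.0
```

move_arm --motion '[[50,[0,0,0],0],[50,[0,0,0],0],[50,[0,0,0],0],[50,[0,0,0],0],[50,[0,0,0],0]]'

```text
clock: 3.5
ee_pos: [0.5236, 0.1961, 0.1505]
eef_rot: [-0.0, 0.982, 0.191, 0.0]
contact_force: [-0.4, -0.1, 0.4]
grip_width: 0.0459
finger_force: 0.0
```

```bash
python3 - <<'E'
from m import *
s=status.get_state(); w=snap('wrist','w3.png'); T=wristT(s,w)
im=w['image'];hsv=cv2.cvtColor(im,cv2.COLOR_BGR2HSV)
b=cv2.inRange(hsv,(18,110,80),(35,255,255)); n,l,st,ce=cv2.connectedComponentsWithStats(b)
for i in range(1,n):
    if 30<st[i][4]<2000:
        g=onplane(w,*ce[i],.018,T)[:2]-[.524,.197]; 
        if np.hypot(*g)<.1: print('yel',st[i].tolist(),g,np.degrees(np.arctan2(g[1],g[0])),np.hypot(*g))
b=cv2.inRange(hsv,(0,0,150),(180,60,255)); n,l,st,ce=cv2.connectedComponentsWithStats(b)
for i in range(1,n):
    if st[i][4]>1500: print('white',st[i].tolist(),ce[i])
E
python3 plan.py .524 .197 .046 22.1
```

```text
yel [248, 108, 12, 31, 318] [0.06116387 0.02397306] 21.40260041550859 0.06569418928338708
white [190, 0, 309, 248, 31613] [357.81985259 129.91484516]
white [42, 127, 72, 75, 2512] [ 76.72691083 164.20660828]
white [207, 144, 92, 90, 5476] [252.55295836 187.18115413]
t 3.55 pos [0.5236 0.1962 0.1505] yaw 22.04 F [-0.4 -0.1 -0.5] tilt [ 0.001  0.    -1.   ] grip 0.0455 0.0
units [ 0.003 -0.003  0.522] spin -0.001 dist 0.104
```

View pics/w3.png

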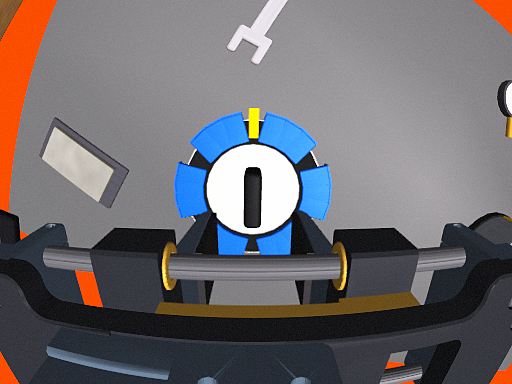

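The lid is centred between the fingers: handle at (253,197), tongue at (254,122), both along the tool axis. I'll descend and grip.

move_arm --motion '[[50,[0,0,0.2],0],[50,[0,0,0.4],0],[50,[0,0,0.52],0],[50,[0,0,0.52],0],[50,[0,0,0.52],0]]' --squeeze 40

```text
clock: 4.05
ee_pos: [0.5237, 0.1965, 0.0465]
eef_rot: [0.0, 0.982, 0.191, -0.0]
contact_force: [0.3, -0.3, 0.0]
grip_width: 0.0456
finger_force: 0.0
```

move_arm --motion '[[0,[0,0,0],0],[0,[0,0,0],0],[0,[0,0,0],0],[0,[0,0,0],0],[0,[0,0,0],0]]'

```text
clock: 4.55
ee_pos: [0.5237, 0.1969, 0.0466]
eef_rot: [-0.0, 0.982, 0.191, 0.0]
contact_force: [-3.4, 0.7, 8.9]
grip_width: 0.0159
finger_force: 40.0
```

```bash
python3 plan.py .524 .197 .2 22.1
```

```text
t 4.55 pos [0.5237 0.1969 0.0466] yaw 22.07 F [-3.4  0.7  8.9] tilt [ 0.001 -0.    -1.   ] grip 0.0159 40.0
units [ 0.002 -0.    -0.767] spin -0.0 dist 0.153
```

move_arm --motion '[[0,[0,0,-0.15],0],[0,[0,0,-0.35],0],[0,[0,0,-0.55],0],[0,[0,0,-0.7],0],[0,[0,0,-0.77],0]]'

```text
clock: 5.05
ee_pos: [0.5241, 0.1969, 0.2025]
eef_rot: [-0.0, 0.981, 0.192, 0.001]
contact_force: [0.5, -0.4, -4.8]
grip_width: 0.0158
finger_force: 40.0
```

```bash
python3 plan.py .49 -.168 .2 7
```

```text
t 5.05 pos [0.5241 0.1969 0.2025] yaw 22.08 F [ 0.5 -0.4 -4.8] tilt [ 0.003  0.    -1.   ] grip 0.0158 40.0
units [-0.844  1.627  0.01 ] spin 0.168 dist 0.367
```

move_arm --motion '[[0,[-0.09,0.18,0],0.04],[0,[-0.19,0.37,0],0.08],[0,[-0.3,0.57,0],0.12],[0,[-0.4,0.77,0],0.15],[0,[-0.5,0.97,0],0.168]]'

```text
clock: 5.55
ee_pos: [0.5025, -0.0223, 0.1989]
eef_rot: [-0.0, 0.998, 0.06, -0.001]
contact_force: [1.0, 0.5, -3.9]
grip_width: 0.0157
finger_force: 40.0
```

```bash
python3 plan.py .49 -.168 .2 7
```

```text
t 5.55 pos [ 0.5025 -0.0223  0.1989] yaw 6.87 F [ 1.   0.5 -3.9] tilt [-0.001 -0.    -1.   ] grip 0.0157 40.0
units [-0.149  0.716 -0.006] spin -0.001 dist 0.146
```

move_arm --motion '[[0,[-0.04,0.2,0],0],[0,[-0.09,0.42,0],0],[0,[-0.13,0.62,0],0],[0,[-0.15,0.72,0],0],[0,[-0.15,0.72,0],0]]'

```text
clock: 6.05
ee_pos: [0.4905, -0.1693, 0.1988]
eef_rot: [-0.0, 0.998, 0.059, -0.001]
contact_force: [0.2, 0.1, -4.5]
grip_width: 0.0161
finger_force: 40.0
```

move_arm --motion '[[0,[0,0,0],0],[0,[0,0,0],0],[0,[0,0,0],0],[0,[0,0,0],0],[0,[0,0,0],0]]'

```text
clock: 6.55
ee_pos: [0.4914, -0.1668, 0.1999]
eef_rot: [0.0, 0.998, 0.061, 0.0]
contact_force: [0.3, -0.2, -3.4]
grip_width: 0.0159
finger_force: 40.0
```

```bash
python3 plan.py .549 -.16 .2 7;  python3 - <<'E'
from m import *
s=status.get_state(); w=snap('wrist','w4.png'); T=wristT(s,w)
hsv=cv2.cvtColor(w['image'],cv2.COLOR_BGR2HSV)
b=cv2.inRange(hsv,(18,110,80),(35,255,255)); n,l,st,ce=cv2.connectedComponentsWithStats(b)
for i in range(1,n):
    if st[i][4]>10: print('yel',st[i].tolist(),ce[i],onplane(w,*ce[i],.17,T)[:2],onplane(w,*ce[i],.06,T)[:2])
E
```

```text
t 6.55 pos [ 0.4914 -0.1668  0.1999] yaw 7.0 F [ 0.3 -0.2 -3.4] tilt [ 0.  0. -1.] grip 0.0159 40.0
units [ 0.29   0.001 -0.001] spin 0.0 dist 0.058
yel [243, 59, 13, 3, 24] [249.04166667  59.95833333] [ 0.59923428 -0.15129169] [ 0.61967326 -0.14672926]
yel [246, 104, 17, 48, 757] [254.11624835 126.89035667] [ 0.55767818 -0.15953149] [ 0.55351361 -0.15984748]
yel [287, 243, 9, 50, 247] [291.60728745 267.31983806] [ 0.46443455 -0.19790405] [ 0.40506449 -0.22093876]
yel [213, 244, 9, 49, 259] [216.63320463 267.55212355] [ 0.45767456 -0.14486342] [ 0.3943022 -0.1364951]
yel [107, 297, 267, 21, 3343] [249.65330541 308.06551002] [ 0.42484751 -0.17240374] [ 0.34203968 -0.18034083]
```

View pics/w4.png

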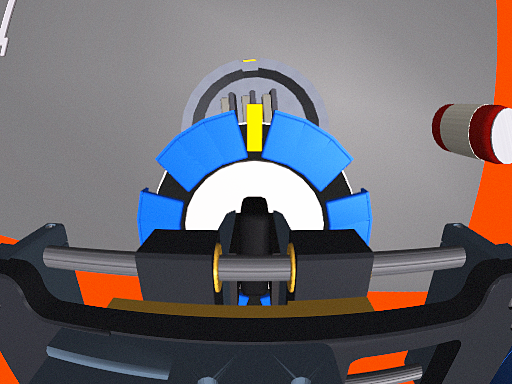

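Notch visible at (250,65), its stripe at (249,60), the held tongue at (254,127). I'll measure the notch edges and refit the rim from this in-line view.

Run:
```python
from m import *
from scipy.optimize import least_squares
s=status.get_state(); w=eyes.read_camera('wrist'); T=wristT(s,w)
g=cv2.cvtColor(w['image'],cv2.COLOR_BGR2GRAY).astype(np.float32); Ti=np.linalg.inv(T)
def proj(P):
    p=P@Ti[:3,:3].T+Ti[:3,3]; x,y,z=p[:,0],-p[:,1],-p[:,2]
    r=np.hypot(x,y); th=np.arctan2(r,z); return w['cx']+w['fx']*th*x/r, w['cy']+w['fy']*th*y/r
A=np.radians(np.arange(-70,86,1.)); Rr=np.arange(.054,.080,.0004)
def polar(ctr,A=A):
    a,r=np.meshgrid(A,Rr,indexing='ij'); P=np.stack([ctr[0]+r*np.cos(a),ctr[1]+r*np.sin(a),np.full_like(a,.075)],-1).reshape(-1,3)
    u,v=proj(P); return cv2.remap(g,u.astype(np.float32).reshape(a.shape),v.astype(np.float32).reshape(a.shape),1)
ctr=np.array([.5494,-.1604])
for it in range(4):
    p=cv2.GaussianBlur(polar(ctr),(5,1),0); d=np.diff(p,axis=1); n=len(Rr)//2
    X=[]
    for fn,half,rad in ((np.argmin,slice(n,None),.071),(np.argmax,slice(0,n),.061)):
        ri=Rr[half.start or 0:][fn(d[:,half],1)] ; X.append(np.stack([ctr[0]+ri*np.cos(A),ctr[1]+ri*np.sin(A),np.full_like(A,rad)],1))
    for nm,x in zip('oi',X):
        f=least_squares(lambda q:np.hypot(x[:,0]-q[0],x[:,1]-q[1])-x[:,2],ctr,loss='soft_l1',f_scale=.0007)
        if it==3: print(nm,f.x,np.median(np.abs(f.fun)))
        if nm=='o': c=f.x
    ctr=c
B=np.radians(np.arange(-8,26,1.)); p=polar(ctr,B); 
for lo,hi in ((.062,.066),(.066,.070)): print(np.round(p[:,(Rr>lo)&(Rr<hi)].mean(1)).astype(int).tolist())
```

```text
o [ 0.55196541 -0.16370948] 0.0018638036934650881
i [ 0.54933896 -0.16120991] 0.0001654627636761205
[167, 169, 167, 169, 169, 168, 168, 167, 166, 166, 167, 166, 165, 165, 165, 167, 166, 168, 170, 171, 170, 169, 173, 172, 171, 170, 170, 166, 168, 168, 167, 168, 168, 169]
[166, 167, 167, 165, 166, 167, 167, 167, 166, 165, 164, 165, 164, 164, 160, 162, 158, 163, 182, 185, 185, 183, 180, 180, 179, 180, 184, 175, 151, 158, 162, 166, 167, 169]
```

Run:
```python
from m import *
a=cv2.imread('pics/w4.png')[50:90,200:300]; b=cv2.imread('pics/w2.png')[105:145,380:460]
o=np.zeros((600,800,3),np.uint8); o[:300,:750]=cv2.resize(a,(750,300),interpolation=cv2.INTER_NEAREST); o[300:,:600]=cv2.resize(b,(600,300),interpolation=cv2.INTER_NEAREST)
cv2.imwrite('pics/notch.png',o)
```

```text
(no output)
```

View pics/notch.png

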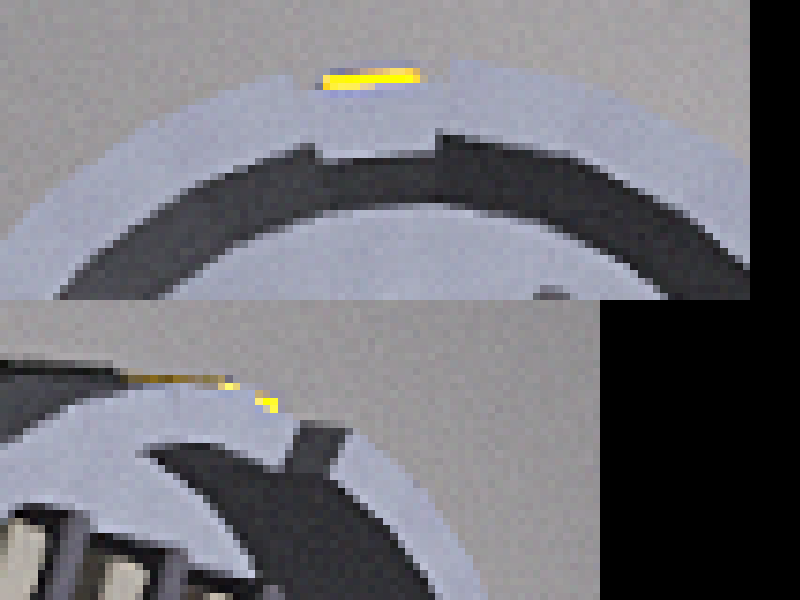

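The notch's true inner corners in w4 are about (242,69.3) and (258.3,68), which is 16 px, matching 15 mm. The dark patch in w2 is just the notch's far wall, so its lower-angle edge at 4.2° puts the centre near 10.7°.

```bash
python3 - <<'E'
from m import *
s=status.get_state(); w=eyes.read_camera('wrist'); T=wristT(s,w)
P=[onplane(w,u,v,.075,T)[:2] for u,v in ((242,69.3),(258.3,68))]; m=sum(P)/2-[.5494,-.1608]
print(np.linalg.norm(P[0]-P[1]),np.linalg.norm(m),np.degrees(np.arctan2(m[1],m[0])),[np.degrees(np.arctan2(*(p-[.5494,-.1608])[::-1])) for p in P])
E
python3 plan.py .5494 -.1608 .14 11
```

```text
0.015187254100036244 0.060290055775432075 10.649217954950315 [np.float64(17.840417701755722), np.float64(3.484546367617657)]
t 6.7 pos [ 0.4914 -0.1671  0.1999] yaw 6.98 F [-0.8 -0.2 -3.9] tilt [ 0.  0. -1.] grip 0.0156 40.0
units [0.292 0.004 0.3  ] spin -0.045 dist 0.084
```

move_arm --motion '[[0,[0.1,0,0.05],-0.02],[0,[0.2,0,0.12],-0.043],[0,[0.292,0,0.2],-0.043],[0,[0.292,0,0.28],-0.043],[0,[0.292,0,0.3],-0.043]]'

```text
clock: 7.2
ee_pos: [0.5481, -0.1598, 0.1379]
eef_rot: [-0.001, 0.996, 0.095, -0.001]
contact_force: [-1.0, 0.8, -4.1]
grip_width: 0.0161
finger_force: 40.0
```

move_arm --motion '[[0,[0,0,0],0],[0,[0,0,0],0],[0,[0,0,0],0],[0,[0,0,0],0],[0,[0,0,0],0]]'

```text
clock: 7.7
ee_pos: [0.5494, -0.1603, 0.1404]
eef_rot: [0.0, 0.996, 0.094, 0.0]
contact_force: [-0.4, 0.2, -4.3]
grip_width: 0.0155
finger_force: 40.0
```

```bash
python3 plan.py .5494 -.160 .1076 10.8
```

```text
t 7.7 pos [ 0.5494 -0.1603  0.1404] yaw 10.83 F [-0.4  0.2 -4.3] tilt [ 0.001  0.    -1.   ] grip 0.0155 40.0
units [ 0.    -0.002  0.164] spin 0.0 dist 0.033
```

Descending slowly, watching the force.

move_arm --motion '[[0,[0,0,0.03],0],[0,[0,0,0.06],0],[0,[0,0,0.08],0],[0,[0,0,0.1],0],[0,[0,0,0.11],0]]'

```text
clock: 8.2
ee_pos: [0.5491, -0.1601, 0.1173]
eef_rot: [-0.0, 0.996, 0.094, -0.0]
contact_force: [0.3, 0.2, -3.7]
grip_width: 0.016
finger_force: 40.0
```

move_arm --motion '[[0,[0,0,0.01],0],[0,[0,0,0.02],0],[0,[0,0,0.03],0],[0,[0,0,0.04],0],[0,[0,0,0.045],0]]'

```text
clock: 8.7
ee_pos: [0.5493, -0.1602, 0.1087]
eef_rot: [-0.0, 0.996, 0.094, -0.0]
contact_force: [-0.1, -0.9, -3.6]
grip_width: 0.016
finger_force: 40.0
```

```bash
python3 plan.py .5494 -.160 .1076 10.8
```

```text
t 8.7 pos [ 0.5493 -0.1602  0.1087] yaw 10.83 F [-0.1 -0.9 -3.6] tilt [-0. -0. -1.] grip 0.016 40.0
units [ 0.001 -0.001  0.006] spin 0.0 dist 0.001
```

It went in freely, with no contact force. A last millimetre, then let go and rise.

move_arm --motion '[[0,[0,0,0.006],0],[0,[0,0,0.009],0],[0,[0,0,0.009],0],[45,[0,0,0.005],0],[45,[0,0,0.005],0]]'

```text
clock: 9.2
ee_pos: [0.5498, -0.1604, 0.1083]
eef_rot: [0.0, 0.996, 0.094, 0.0]
contact_force: [0.2, -1.0, 0.2]
grip_width: 0.0291
finger_force: 0.0
```

move_arm --motion '[[45,[0,0,0],0],[45,[0,0,0],0],[45,[0,0,-0.15],0],[45,[0,0,-0.35],0],[45,[0,0,-0.5],0]]'

```text
clock: 9.7
ee_pos: [0.5496, -0.1603, 0.2098]
eef_rot: [0.0, 0.996, 0.094, 0.0]
contact_force: [0.1, -0.1, -0.5]
grip_width: 0.0409
finger_force: 0.0
```

move_arm --motion '[[0,[-0.2,0,0],0],[0,[-0.3,0,0],0],[0,[-0.3,0,0],0],[0,[-0.3,0,0],0],[0,[-0.3,0,0],0]]'

```text
clock: 10.2
ee_pos: [0.4911, -0.1715, 0.208]
eef_rot: [0.0, 0.996, 0.094, 0.0]
contact_force: [0.6, -0.0, 0.8]
grip_width: 0.0039
finger_force: 0.0
```

Run:
```python
from m import *
s=status.get_state(); w=snap('wrist','w5.png'); T=wristT(s,w); print(s['ee_pos'],s['clock'],s['grip_width'],s['contact_force'])
hsv=cv2.cvtColor(w['image'],cv2.COLOR_BGR2HSV)
b=cv2.inRange(hsv,(100,130,60),(125,255,255)); n,l,st,ce=cv2.connectedComponentsWithStats(b); ct=np.array([.5493,-.1602])
for i in range(1,n):
    g=onplane(w,*ce[i],.092,T)[:2]-ct
    if st[i][4]>100: print('blue',st[i].tolist(),np.hypot(*g),np.degrees(np.arctan2(g[1],g[0]))-10.8)
b=cv2.inRange(hsv,(18,110,80),(35,255,255)); n,l,st,ce=cv2.connectedComponentsWithStats(b)
for i in range(1,n):
    g=onplane(w,*ce[i],.079,T)[:2]-ct
    if 30<st[i][4]<1500: print('yel',st[i].tolist(),np.hypot(*g),np.degrees(np.arctan2(g[1],g[0])))
```

```text
[ 0.49111938 -0.17150419  0.20798087] 10.2 0.003913111795698921 [ 0.59476087 -0.00744962  0.8188942 ]
blue [188, 49, 62, 53, 1749] 0.061200435812240474 29.212103607326934
blue [259, 49, 61, 53, 1741] 0.061687148325581295 -30.29344751871235
blue [172, 103, 35, 59, 1683] 0.0601500817904789 89.25349506079499
blue [301, 103, 36, 59, 1669] 0.06141615176421155 -89.31017234634852
blue [191, 161, 59, 51, 1625] 0.059816359908237034 150.18328215164055
blue [258, 161, 59, 51, 1630] 0.060632126866867066 -149.21763047732765
blue [490, 348, 22, 36, 417] 0.675685443123422 -130.22430311895846
yel [249, 48, 11, 29, 315] 0.06654933824825204 10.184170368705344
yel [233, 244, 7, 49, 235] 0.1477605395186126 -176.67035063993058
yel [270, 244, 6, 49, 213] 0.14770046267141118 -161.06605003539488
```

View pics/w5.png

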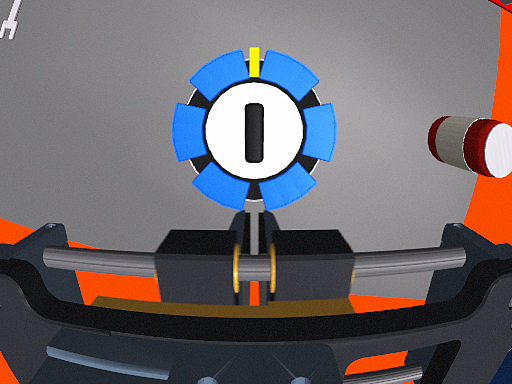

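The lid is seated: the tabs are concentric at rim height and the tongue is at 10.2°, in the notch, at pixel (254,62). Now I press the tabs with closed fingertips, starting with tab3.

move_arm --motion '[[0,[0.03,-0.155,0.1],0],[0,[0.03,-0.155,0.25],0],[0,[0.03,-0.155,0.38],0],[0,[0.03,-0.155,0.46],0],[0,[0.03,-0.155,0.48],0]]' --squeeze 20

```text
clock: 10.75
ee_pos: [0.49, -0.1394, 0.11]
eef_rot: [-0.001, 0.996, 0.095, -0.001]
contact_force: [-0.0, -0.1, -0.6]
grip_width: 0.0007
finger_force: 0.0
```

move_arm --motion '[[0,[0,0,0.02],0],[0,[0,0,0.035],0],[0,[0,0,0.05],0],[0,[0,0,0.06],0],[0,[0,0,0.06],0]]'

```text
clock: 11.25
ee_pos: [0.4911, -0.1401, 0.1005]
eef_rot: [0.0, 0.996, 0.094, 0.001]
contact_force: [2.1, 0.5, 0.8]
grip_width: 0.0005
finger_force: 0.7
```

```bash
python3 plan.py .549 -.160 .0985 10.8
```

```text
t 11.25 pos [ 0.4911 -0.1401  0.1005] yaw 10.83 F [2.1 0.5 0.8] tilt [ 0.001  0.001 -1.   ] grip 0.0005 0.7
units [0.266 0.152 0.011] spin 0.0 dist 0.061
```

move_arm --motion '[[0,[0,0,0.005],0],[0,[0,0,0.01],0],[0,[0,0,0.015],0],[0,[0,0,0.015],0],[0,[0,0,0.015],0]]'

```text
clock: 11.75
ee_pos: [0.4908, -0.1399, 0.0989]
eef_rot: [-0.0, 0.996, 0.094, 0.0]
contact_force: [-15.3, 6.3, 39.5]
grip_width: 0.0009
finger_force: 19.7
```

```bash
python3 plan.py .549 -.160 .0985 10.8
```

```text
t 11.75 pos [ 0.4908 -0.1399  0.0989] yaw 10.83 F [-15.3   6.3  39.5] tilt [ 0. -0. -1.] grip 0.0009 19.7
units [0.267 0.153 0.002] spin 0.0 dist 0.062
```

Tab3 is at the hard stop: 39 N at TCP z 0.099. On to the others, with the same depth each time.

move_arm --motion '[[0,[0,0,-0.12],0],[0,[0,0.15,-0.12],0],[0,[0,0.31,-0.12],0],[0,[0,0.31,-0.08],0],[0,[0,0.31,-0.06],0]]'

```text
clock: 12.25
ee_pos: [0.5019, -0.2011, 0.1085]
eef_rot: [-0.0, 0.996, 0.094, -0.0]
contact_force: [-1.3, 0.3, -0.5]
grip_width: 0.0008
finger_force: 0.0
```

move_arm --motion '[[0,[0,0,0.02],0],[0,[0,0,0.035],0],[0,[0,0,0.05],0],[0,[0,0,0.06],0],[0,[0,0,0.06],0]]'

```text
clock: 12.75
ee_pos: [0.502, -0.2009, 0.0987]
eef_rot: [0.0, 0.995, 0.095, -0.001]
contact_force: [-20.2, -4.5, 43.2]
grip_width: 0.0007
finger_force: 21.6
```

move_arm --motion '[[0,[0,0,-0.12],0],[0,[0.13,0.08,-0.12],0],[0,[0.268,0.155,-0.12],0],[0,[0.268,0.155,-0.08],0],[0,[0.268,0.155,-0.06],0]]'

```text
clock: 13.25
ee_pos: [0.5602, -0.2203, 0.1079]
eef_rot: [-0.0, 0.995, 0.095, -0.001]
contact_force: [0.1, -0.6, -1.0]
grip_width: 0.0006
finger_force: 0.0
```

move_arm --motion '[[0,[0,0,0.02],0],[0,[0,0,0.035],0],[0,[0,0,0.05],0],[0,[0,0,0.06],0],[0,[0,0,0.06],0]]'

```text
clock: 13.75
ee_pos: [0.5603, -0.2209, 0.0986]
eef_rot: [-0.0, 0.996, 0.095, -0.0]
contact_force: [-10.9, 4.9, 32.6]
grip_width: 0.0003
finger_force: 16.3
```

```bash
python3 plan.py .5376 -.2211 .0985 10.8
```

```text
t 13.75 pos [ 0.5603 -0.2209  0.0986] yaw 10.85 F [-10.9   4.9  32.6] tilt [-0. -0. -1.] grip 0.0003 16.3
units [-0.112 -0.02   0.   ] spin 0.001 dist 0.023
```

move_arm --motion '[[0,[0,0,-0.12],0],[0,[0.13,-0.08,-0.12],0],[0,[0.268,-0.155,-0.12],0],[0,[0.268,-0.155,-0.08],0],[0,[0.268,-0.155,-0.06],0]]'

```text
clock: 14.25
ee_pos: [0.6065, -0.1799, 0.1079]
eef_rot: [-0.0, 0.995, 0.095, -0.001]
contact_force: [-0.3, -0.4, 0.4]
grip_width: 0.0005
finger_force: 0.0
```

move_arm --motion '[[0,[0,0,0.02],0],[0,[0,0,0.035],0],[0,[0,0,0.05],0],[0,[0,0,0.06],0],[0,[0,0,0.06],0]]'

```text
clock: 14.75
ee_pos: [0.607, -0.181, 0.0987]
eef_rot: [-0.0, 0.996, 0.094, -0.0]
contact_force: [-11.7, 6.9, 33.5]
grip_width: 0.0006
finger_force: 16.8
```

move_arm --motion '[[0,[0,0,-0.12],0],[0,[0,-0.15,-0.12],0],[0,[0,-0.31,-0.12],0],[0,[0,-0.31,-0.08],0],[0,[0,-0.31,-0.06],0]]'

```text
clock: 15.25
ee_pos: [0.5949, -0.1198, 0.1082]
eef_rot: [-0.0, 0.996, 0.095, -0.0]
contact_force: [-0.2, -0.3, -0.1]
grip_width: 0.0005
finger_force: 0.0
```

move_arm --motion '[[0,[0,0,0.02],0],[0,[0,0,0.035],0],[0,[0,0,0.05],0],[0,[0,0,0.06],0],[0,[0,0,0.06],0]]'

```text
clock: 15.75
ee_pos: [0.5962, -0.1204, 0.0987]
eef_rot: [-0.0, 0.996, 0.094, -0.0]
contact_force: [-12.5, 9.0, 37.5]
grip_width: 0.0003
finger_force: 18.6
```

move_arm --motion '[[0,[0,0,-0.12],0],[0,[-0.13,-0.08,-0.12],0],[0,[-0.268,-0.155,-0.12],0],[0,[-0.268,-0.155,-0.08],0],[0,[-0.268,-0.155,-0.06],0]]'

```text
clock: 16.25
ee_pos: [0.5371, -0.1001, 0.1084]
eef_rot: [0.0, 0.996, 0.094, -0.0]
contact_force: [0.6, -0.2, 0.7]
grip_width: 0.0007
finger_force: 0.0
```

move_arm --motion '[[0,[0,0,0.02],0],[0,[0,0,0.035],0],[0,[0,0,0.05],0],[0,[0,0,0.06],0],[0,[0,0,0.06],0]]'

```text
clock: 16.75
ee_pos: [0.5386, -0.0994, 0.0985]
eef_rot: [-0.0, 0.996, 0.094, 0.0]
contact_force: [-13.2, 8.8, 39.5]
grip_width: 0.0003
finger_force: 20.0
```

```bash
python3 plan.py .5376 -.0993 .0985 10.8
```

```text
t 16.75 pos [ 0.5386 -0.0994  0.0985] yaw 10.79 F [-13.2   8.8  39.5] tilt [ 0.    -0.001 -1.   ] grip 0.0003 20.0
units [-0.005 -0.002  0.   ] spin -0.0 dist 0.001
```

All six reached the hard stop at the same height. I'll retreat and check.

move_arm --motion '[[0,[0,0,-0.15],0],[0,[0,0,-0.35],0],[0,[-0.15,0.15,-0.5],0],[0,[-0.3,0.31,-0.55],0],[0,[-0.3,0.31,-0.55],0]]'

```text
clock: 17.25
ee_pos: [0.4896, -0.175, 0.2088]
eef_rot: [0.001, 0.996, 0.093, 0.001]
contact_force: [0.5, 0.3, -0.2]
grip_width: 0.0003
finger_force: 0.0
```

move_arm --motion '[[0,[0,0,0],0],[0,[0,0,0],0],[0,[0,0,0],0],[0,[0,0,0],0],[0,[0,0,0],0]]'

```text
clock: 17.75
ee_pos: [0.4902, -0.1711, 0.2066]
eef_rot: [-0.0, 0.995, 0.095, -0.0]
contact_force: [-0.0, -0.7, 0.3]
grip_width: 0.0006
finger_force: 0.0
```

Run:
```python
from m import *
s=status.get_state(); w=snap('wrist','w6.png'); T=wristT(s,w); print(s['ee_pos'],s['clock'],s['contact_force'])
hsv=cv2.cvtColor(w['image'],cv2.COLOR_BGR2HSV)
b=cv2.inRange(hsv,(100,130,60),(125,255,255)); n,l,st,ce=cv2.connectedComponentsWithStats(b); ct=np.array([.5493,-.1602])
for i in range(1,n):
    g=onplane(w,*ce[i],.086,T)[:2]-ct
    if st[i][4]>100: print('blue',st[i].tolist(),np.hypot(*g),np.degrees(np.arctan2(g[1],g[0]))-10.8)
```

```text
[ 0.49019221 -0.1710847   0.20657301] 17.75 [-0.04409365 -0.68376991  0.25160173]
blue [190, 49, 61, 52, 1702] 0.061181736289884985 29.144653352242525
blue [259, 49, 61, 52, 1696] 0.06185367580927798 -30.29552032228338
blue [173, 102, 36, 58, 1658] 0.060374234729804216 89.30152103931829
blue [301, 102, 36, 58, 1627] 0.061630829312348104 -89.36499289854144
blue [193, 159, 58, 50, 1593] 0.060173394221760684 150.24852429596032
blue [259, 160, 58, 49, 1588] 0.06077447837241505 -149.19995824486887
blue [490, 346, 22, 38, 419] 0.6867830939665879 -130.2702416571147
```

View pics/w6.png

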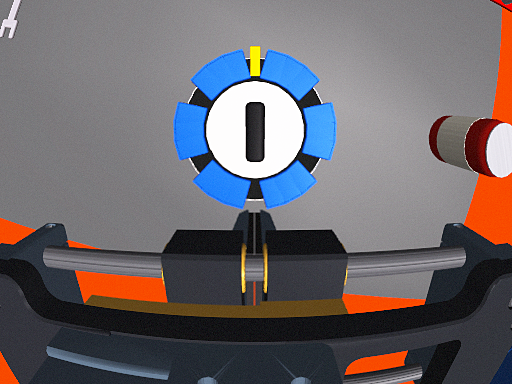

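The lid is still seated around (254,130) with the tongue at (255,60), and all six tabs are evenly lower: each blob is a little smaller. Handing in.

```bash
python3 -c "from workcell import manip; print(manip.sign_off())"
```

```text
the job is handed in; nothing more can be done
None
```

The lid is on the canister with its tongue in the notch, all six blue tabs are pressed to their stops, the other things on the cart were left alone, and the job was handed in after about 18 s of the 58 s allowed.

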